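# Set out the vacuum pump's leg, refit its knob and hold it pressed

### The arm

A 6-joint arm with a two-finger parallel gripper is mounted at the origin on the work surface. World frame = base frame: x ahead of the robot, y to its left, z up, the work surface at z = 0. Lengths are in m, angles in degrees, forces in N, time in s.
With the tool pointing down it reaches from about 0.375 to 0.75 m from the base axis. Payload 9 kg.
Tool frame: the origin (TCP) lies where the fingers leave the gripper's body, on its centre line; the fingertips stand 73 mm ahead of it and the grasp point (between the pads) lies 54 mm ahead of it (robot.tip_reach is the distance from the TCP to the fingertips, in m); z points along the fingers, y is the direction in which the jaws open and shut (so a half turn about z gives the same grasp; the last joint's range is limited). The gripper opens to 85 mm and grips with 20 to 120 N. Pads are 22 mm wide; open, the fingers measure 114 mm over their backs; the gripper's body (76 mm by 85 mm) begins 54 mm behind the grasp point. The pads swing forward as they close: fully open they stand 13 mm farther back than shut.
Start: joints at [-84.494, 5.964, 5.575, 89.605, 0, 77.527], TCP at [0.185, -0.571, 0.304] pointing down, gripper open.
Joint ranges: [-171.21, 171.21], [-48.23, 106.86], [-62.78, 66.21], [-105.2, 120.99], [-86.42, 89.51], [-180, 180]. Speed limits (degrees/s): [127.2, 127.2, 147.25, 180, 180, 180].

### API

Orientations are given as [roll, pitch, yaw] about the fixed x, y, z axes, in that order (R = Rz(yaw) Ry(pitch) Rx(roll)).
In Python, from plant import robot gives the robot as it stands. Calls block until the motion is done:
- robot.move_pose(position, orientation): joint-space move of the TCP to a pose.
- robot.line_to(position, vel=0.15, rotation=None, guard=None): straight line of the TCP; rotation=None keeps the orientation; vel is the mean speed in m/s. With guard (N) it stops when the force on the tool has changed by that much, and returns True; else False.
- robot.goto_joints(angles): joint-space move.
- robot.set_gripper(opening): finger opening in m; the grip force is fixed at half the most; returns when the fingers have stopped.
- robot.pause(seconds).
- robot.ik(position, orientation): joint angles nearest the present ones, or None.
- robot.observe(): the state.
- robot.grab_frame(name): name is "scene" or "top"; returns the picture (400x640x3 uint8, blue, green, red); there is no depth.
- robot.get_calibration(name): a dict with "vertical_fov" (degrees; the focal length in pixels is half the picture's height over the tangent of half this angle, whatever the lens; pixels are square), "cx", "cy" (the principal point, pixels), "rvec" (rotation vector, rad) and "tvec" (3), from world to camera coordinates, as OpenCV has them. Camera axes: x right, y down, z forward; pixel columns grow to the right and rows downward; lengths in m; the calibration is good to about 2 mm. A picture is of the moment at which its call begins. get_calibration takes no time and is no camera call.
A pose or a line that the arm cannot do raises robot.IKError and nothing moves.
- robot.job_done(): hands the job in, once; it reports no verdict.
The state is a dict: "time": time; "q": joint angles; "qvel": joint speeds; "joint_torque": joint torques, N m; "tool_pos": TCP position; "tcp_rot": TCP orientation; "ft_force": force on the tool from outside, world axes, zero at the start; "torque": the same for the moment, N m; "gripper_width": finger opening in m.
Only numpy, scipy, OpenCV 4.12 (cv2) and the standard library are available. Lean on these libraries where they do the work, as an engineer would, in place of code of your own. Each camera call takes 0.05 s, during which the arm holds its last target.

### The job

The yellow control knob has come off the vacuum pump. First swing the pump's folding leg all the way out until it snaps into its end catch, so that the pump cannot rock; then turn the knob so that its pointer faces the way of the red mark on the shaft's collar, push it fully home on the D-shaped shaft and press on so that the sprung shaft goes down nearly to its stop. Finish while still pressing the knob down with the shaft held in, the leg still latched, and leave the carton, the tub and the tape roll where they stand.

Things in the scene. Friction and masses are not known exactly. Their poses are not given: they have to be found in the camera images.
- pump: Fixed steel vacuum pump, housing 200 (x) by 140 (y) mm, flat top 75 mm above the bench. Origin: centre of its underside, at bench height. +y: side with the folding leg. Shaft upright on top at (-10, 0) mm; gauge and buttons on the far part of the top rise under 6 mm. A bracket, top 10 mm above the bench, reaches to 145 mm along +y and carries the leg's hinge.
- shaft_seat (a point): Where the knob's origin lies when fully home: on the shaft's axis, 85 mm above the bench with the shaft out; sinks with it. x axis: the way the shaft's flat and the red collar mark face; z up. Knob and x axis must agree in yaw. White collar 44 mm wide, 2 mm high; shaft turns with it, friction 0.03 N m, +-0.9 rad of the pump's yaw (starts within 0.5).
- shaft_tip (a point): Centre of the upright shaft's top end, 20 mm above shaft_seat, 30 mm above the panel. Same axes as shaft_seat. Shaft: brass, 16 mm diameter, D section with its flat 2.5 mm from the axis; the last 4 mm taper in by 1.6 mm.
- shaft (a joint): How far the sprung shaft is pressed down: 0 out, 0.006 m at its stop. It yields at 4 N and needs 10 N at the stop; springs back when let go.
- knob: Loose yellow knob, about 80 g, standing on the bench, bore below. Origin: centre of its underside. Round skirt 50 mm wide, 24 mm high; on it a bar grip 46 mm long (x), 14 mm wide (y), from 24 to 50 mm up. Black pointer line on the bar's top and end: +x. D-bore 20 mm deep, radius 9 mm, flat 3.5 mm from the axis on the +x side (1 mm clearance). Starts within 0.6 rad of yaw 0.
- knob_pointer (a point): Point on the knob at its pointer's end: 23 mm along its +x from the axis, 24 mm above its underside.
- leg (a joint): Angle of the folding leg: 0 folded along the pump's +y side, free end towards the pump's -x; grows, clockwise from above, to 1.571 rad (end stop), leg along the pump's +y. An over-centre catch resists (up to 4 N at the post) and drags the leg back to about 0.2 if left short of 0.8; left past about 1.05 it snaps the leg out to 1.57 and keeps it there. Starts at 0.05 to 0.25.
- leg_grip (a point): Point on the axis of the upright red post on the leg's free end, 60 mm above the bench, 115 mm from the leg's hinge. Post: 14 mm diameter, clear from 28 to 75 mm above the bench; a rubber foot 26 mm wide is below it, nearly touching the bench.
- leg_hinge (a point): Point on the leg's upright hinge axis, 22 mm above the bench, at (20, 110) mm in the pump's frame; the leg is a round rod 12 mm thick at this height.
- carton: Bystander: closed cardboard carton with a blue band, 85 by 65 by 60 mm high. Origin: centre of its underside.
- tub: Bystander: white round tub with green lid, 72 mm diameter, 75 mm high. Origin: centre of its underside.
- tape: Bystander: light brown roll of packing tape lying flat, 90 mm diameter, open middle 72 mm, 48 mm high. Origin: centre of its underside.
There are look-alikes about, which are no part of the job. What is meant by the knob is not orange, and is the larger of those in its own colour.

How it is judged (in metres and radians):
On the way, in this order (a step that is already met when the one before it is completed fails the run):
1. the leg is swung out and latched in its end catch (value of joint leg above 1.5 rad), for 0.2 s.
2. the knob is fully home on the shaft, pointer to the mark, with the leg still latched (horizontal distance between knob and shaft_seat below 0.003 m and z of knob in the frame of shaft_seat between -0.003 and 0.003 m and x of knob_pointer in the frame of shaft_seat above 0.019 m and angle between knob's own z axis and vertical below 0.14 rad and value of joint leg above 1.5 rad), for 0.2 s.
At the end, for the whole second after the job is handed in: Leg latched (over 1.5 rad); knob on the shaft within 3 mm of its axis, home within 3 mm, tilted under 8 degrees, its pointer within about 34 degrees of the flat; the fingers still press on the knob (over 2 N) and hold the shaft over 4 of its 6 mm down; bystanders within 30 mm of where they stood (all of step 2 and value of joint shaft above 0.004 m and contact force between the fingers and knob above 2 N); the arm keeps its last pose, push and grip.
It fails at once if the carton is moved by more than 30 mm (distance of carton from where it was at the start of the episode above 0.03 m).
It fails at once if the tub is moved by more than 30 mm (distance of tub from where it was at the start of the episode above 0.03 m).
It fails at once if the tape is moved by more than 30 mm (distance of tape from where it was at the start of the episode above 0.03 m).
It also fails if it takes over 54 s, if anything falls off the work surface, if the arm or the gripper's body presses on something with over 40 N, if the wrist force passes 120 N, or if a joint passes its speed limit or range.

## Working session

There is one attempt and no reset: what is moved stays moved. The work goes in short steps, each a Python script; the robot and the scene stay as the last script left them, time stands still between calls to the robot, and variables do not carry over. Pictures are saved under pics/ and viewed, and the job is handed in when it is done.

```bash
ls; mkdir -p pics; python3 - <<'E'
from plant import robot
import cv2
for n in("scene","top"):
    cv2.imwrite(f"pics/{n}0.png",robot.grab_frame(n)); print(n,robot.get_calibration(n))
o=robot.observe();print(o)
E
```

```text
pics
scene {'vertical_fov': 49.213483993938326, 'cx': 318.9981654144628, 'cy': 196.79895865056517, 'rvec': array([ 2.02976486,  1.78975748, -0.49167914]), 'tvec': array([-0.1168606 , -0.47104087,  1.34228273])}
top {'vertical_fov': 45.18178992809341, 'cx': 309.9870639389368, 'cy': 197.71548404203975, 'rvec': array([ 2.12031739, -2.17035725,  0.14938893]), 'tvec': array([0.0460679 , 0.58922943, 1.29967196])}
{'time': 0.1, 'q': array([-8.44953919e+01,  5.99493547e+00,  5.53330499e+00,  8.96039403e+01,
       -3.82874462e-03,  7.75266496e+01]), 'qvel': array([-0.11063502,  0.00816535,  0.1612174 , -0.01753261, -0.03967847,
       -0.03589721]), 'joint_torque': array([ 7.36107904e-03, -5.58207214e+01,  5.04719853e+01,  1.27769689e-02,
       -1.69497634e-04,  3.26836521e-06]), 'tool_pos': array([ 0.18516424, -0.57050103,  0.3032199 ]), 'tcp_rot': array([-1.79935150e+02, -1.04239665e-02,  1.79779548e+01]), 'ft_force': array([-0.46089141,  0.90014849, -0.3537367 ]), 'torque': array([-0.06740849, -0.0127305 , -0.0092833 ]), 'gripper_width': 0.08532299243734404}
```

View pics/scene0.png

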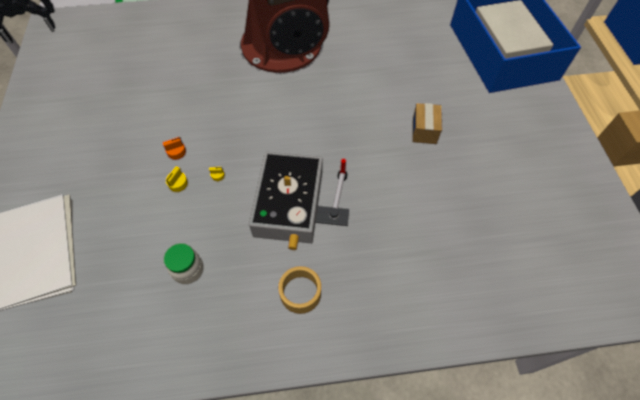

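View pics/top0.png

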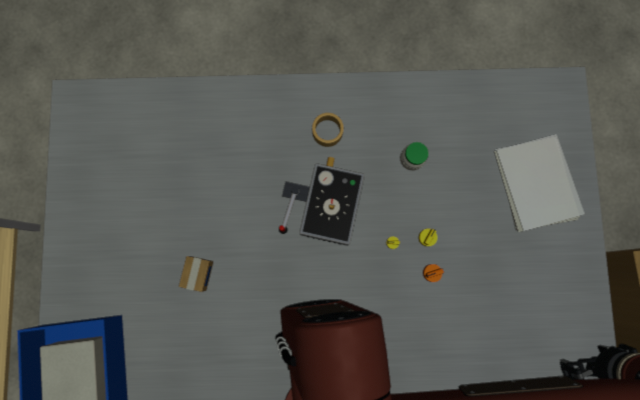

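The top view shows the pump near (332,205), the red post at (283,229), the large yellow knob at (428,237), the small yellow one at (393,242) and the orange one at (433,273). The scene view shows the same objects: post (343,162), large knob (176,179), shaft (288,183). I'll enlarge both views next.

```bash
python3 - <<'E'
import cv2
t=cv2.imread("pics/top0.png");s=cv2.imread("pics/scene0.png")
def c(im,x,y,w,h,k,n): cv2.imwrite(f"pics/{n}.png",cv2.resize(im[y:y+h,x:x+w],None,fx=k,fy=k,interpolation=cv2.INTER_CUBIC))
c(t,270,155,100,100,6,"t_pump");c(t,375,215,80,75,8,"t_knob")
c(s,245,145,110,105,6,"s_pump");c(s,155,130,80,70,8,"s_knob")
E
```

```text
(no output)
```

View pics/t_pump.png

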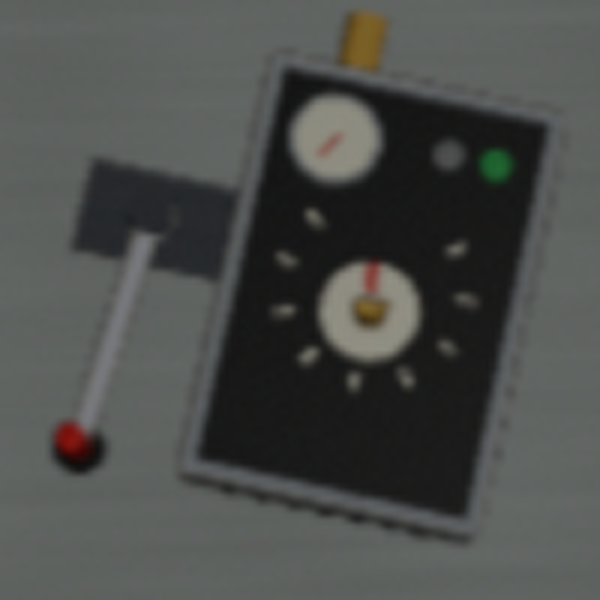

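View pics/t_knob.png

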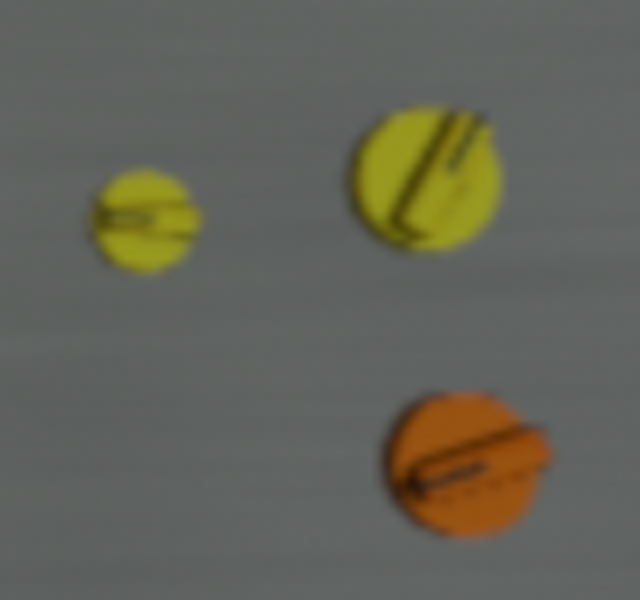

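View pics/s_pump.png

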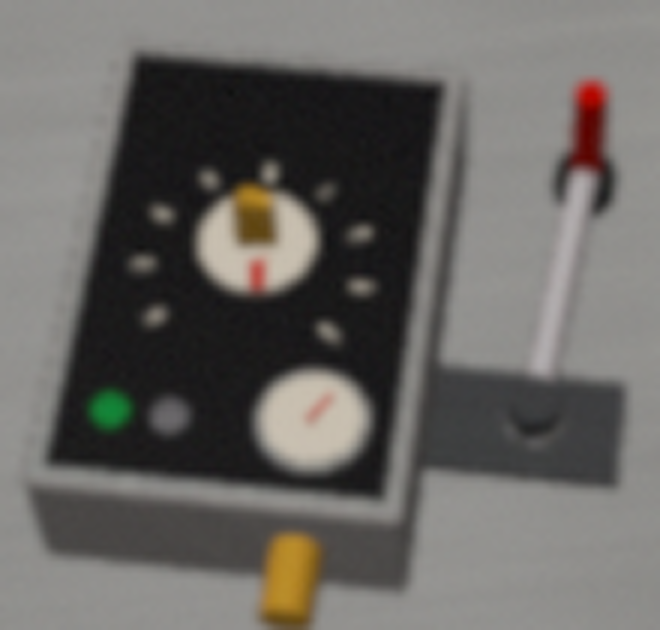

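View pics/s_knob.png

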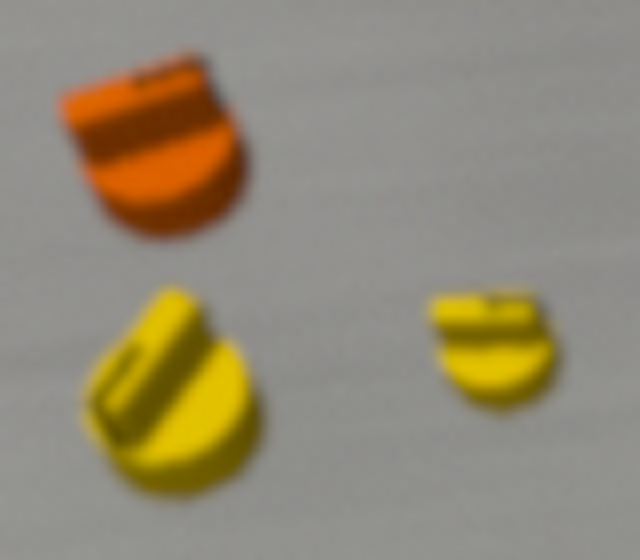

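```bash
cat > h.py <<'E'
import numpy as np, cv2
from plant import robot
def cam(n):
    c=robot.get_calibration(n);f=200/np.tan(np.radians(c["vertical_fov"]/2))
    K=np.array([[f,0,c["cx"]],[0,f,c["cy"]],[0,0,1]]);R=cv2.Rodrigues(c["rvec"])[0]
    return K,R,np.array(c["tvec"]).reshape(3)
C={n:cam(n) for n in("scene","top")}
def onz(n,p,z):
    K,R,t=C[n];d=R.T@np.linalg.solve(K,[p[0],p[1],1]);o=-R.T@t
    return o+d*(z-o[2])/d[2]
def tri(ps,pt):
    P=[C[n][0]@np.c_[C[n][1],C[n][2]] for n in("scene","top")]
    X=cv2.triangulatePoints(P[0],P[1],np.array(ps,float).reshape(2,1),np.array(pt,float).reshape(2,1)).ravel();X=X[:3]/X[3]
    e=[np.linalg.norm(proj(n,X)-p) for n,p in(("scene",ps),("top",pt))]
    return X,e
def proj(n,X):
    K,R,t=C[n];q=K@(R@np.asarray(X)+t);return q[:2]/q[2]
def cr(x0,y0,k):
    return lambda u,v:((u+.5)/k-.5+x0,(v+.5)/k-.5+y0)
E
python3 - <<'E'
from h import *
np.set_printoptions(precision=4,suppress=True)
tp=cr(270,155,6);tk=cr(375,215,8);sp=cr(245,145,6);sk=cr(155,130,8)
print("post top",tri(sp(591,92),tp(70,437)))
print("shaft tip",tri(sp(252,193),tp(369,305)))
for n,a,b in [("c -x+y",(460,80),(185,470)),("c+x+y",(400,520),(278,55)),("c+x-y",(32,485),(568,115)),("c-x-y",(137,55),(475,530))]:
    print(n,tri(sp(*a),tp(*b)),onz("scene",sp(*a),.075)[:2],onz("top",tp(*b),.075)[:2])
print("hinge",tri(sp(533,418),tp(150,212)),onz("top",tp(150,212),.022), onz("scene",sp(533,405),.022))
print("collar",onz("top",tp(369,310),.077),onz("scene",sp(258,241),.077))
print("mark",onz("top",tp(372,277),.077),onz("scene",sp(258,276),.077))
print("knob top ends +", tri(sk(112,410),tk(475,117)),"-",tri(sk(172,292),tk(407,225)))
print("skirt c",onz("top",tk(427,180),.024),onz("scene",sk(172,400),.024))
E
```

```text
post top (array([0.5064, 0.112 , 0.0737]), [np.float64(0.1525988384815775), np.float64(0.11006106209591637)])
shaft tip (array([ 0.5588, -0.0234,  0.1075]), [np.float64(0.09805641486785086), np.float64(0.06783220907920441)])
c -x+y (array([0.4907, 0.0613, 0.069 ]), [np.float64(0.4758867622843531), np.float64(0.34551080596066774)]) [0.4951 0.0619] [0.4902 0.0602]
c+x+y (array([0.6805, 0.015 , 0.0703]), [np.float64(0.7266168909036909), np.float64(0.46817594519516303)]) [0.6829 0.0164] [0.6794 0.0138]
c+x-y (array([ 0.6493, -0.1166,  0.0695]), [np.float64(1.1251281877943415), np.float64(0.7380662087332228)]) [ 0.6523 -0.1135] [ 0.6483 -0.118 ]
c-x-y (array([ 0.4608, -0.0671,  0.0673]), [np.float64(1.2461084734905703), np.float64(0.9172144131208534)]) [ 0.4667 -0.0637] [ 0.4604 -0.069 ]
hinge (array([0.6173, 0.0754, 0.0164]), [np.float64(0.19070985573241017), np.float64(0.12915619294167474)]) [0.6165 0.0756 0.022 ] [0.6146 0.0752 0.022 ]
collar [ 0.5604 -0.0244  0.077 ] [ 0.5607 -0.0236  0.077 ]
mark [ 0.5754 -0.0262  0.077 ] [ 0.5761 -0.025   0.077 ]
knob top ends + (array([ 0.4938, -0.3055,  0.0455]), [np.float64(0.7766762787041099), np.float64(0.5670074258650663)]) - (array([ 0.4576, -0.2828,  0.0514]), [np.float64(1.284421254626165), np.float64(0.9595714440398265)])
skirt c [ 0.4739 -0.2945  0.024 ] [ 0.4779 -0.2929  0.024 ]
```

```bash
cat >> h.py <<'E'
H=np.array([.6160,.0754]); YP=np.radians(-13.7); L=.115
def arc(th):
    f=YP+np.pi-th
    return H+L*np.array([np.cos(f),np.sin(f)]), np.degrees(f)
E
python3 - <<'E'
from h import *
print(arc(.08))
robot.set_gripper(.036)
p,y=arc(.09)
robot.move_pose([*p,.23],[180,0,y])
robot.line_to([*p,.112],guard=8)
o=robot.observe();print(o["time"],o["tool_pos"],o["tcp_rot"],o["ft_force"],o["gripper_width"],o["q"])
cv2.imwrite("pics/s1.png",robot.grab_frame("scene")[100:250,230:430].repeat(4,0).repeat(4,1))
E
```

```text
(array([0.50680578, 0.111478  ]), np.float64(161.7163376389534))
4.25 [0.50772942 0.11249319 0.11293926] [1.79978363e+02 7.04976376e-02 1.61136636e+02] [0.6836446  0.35261514 0.20486678] 0.03579447036088634 [-1.93816573e+00 -4.84390023e+00 -2.53107924e+01  6.94593648e+01
  1.76266759e-04  1.69251847e+01]
```

View pics/s1.png

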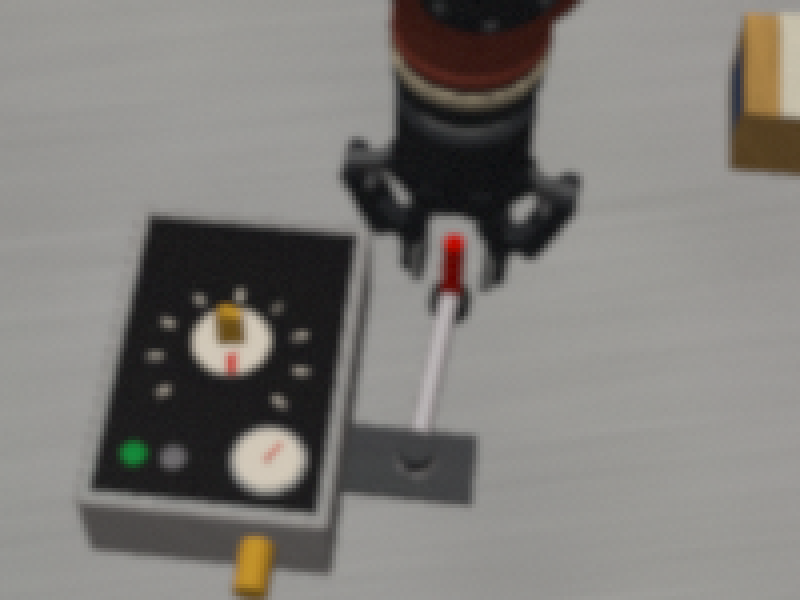

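The red post, at about (453,260) in this crop, sits between the two fingers and clear of the housing. Next I'll sweep the arc.

```bash
python3 - <<'E'
from h import *
for th in np.linspace(.25,1.60,10):
    p,y=arc(th)
    robot.line_to([*p,.112],vel=.12,rotation=[180,0,y])
    o=robot.observe();print(round(th,2),round(o["time"],2),o["ft_force"].round(1))
robot.pause(.2)
cv2.imwrite("pics/s2.png",robot.grab_frame("scene")[100:250,230:430].repeat(4,0).repeat(4,1))
E
```

```text
0.25 4.61 [-0.5 -0.7 -0.5]
0.4 4.91 [ 0.3 -1.   1.7]
0.55 5.21 [-0.9 -0.1  0.7]
0.7 5.51 [-0.2 -1.   1. ]
0.85 5.81 [ 0.1 -1.  -0.4]
1.0 6.11 [ 0.  -0.2 -0.7]
1.15 6.41 [-0.1 -0.3 -0.4]
1.3 6.71 [ 3.3 -1.  -0.1]
1.45 7.01 [ 1.3 -1.   0.2]
1.6 7.31 [-0.4  0.   0. ]
```

View pics/s2.png

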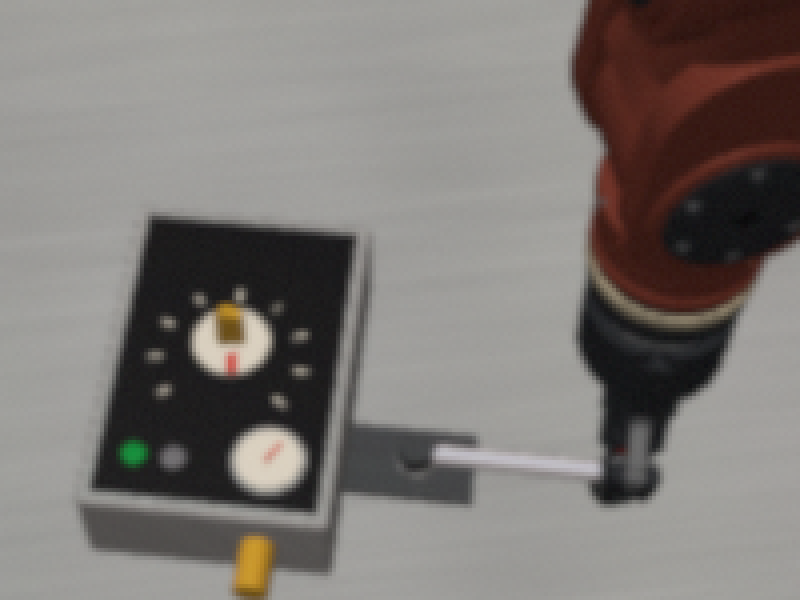

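```bash
python3 - <<'E'
from h import *
print(robot.tip_reach)
o=robot.observe();p=o["tool_pos"]
robot.line_to([p[0],p[1],.22],vel=.25)
robot.set_gripper(.045)
cv2.imwrite("pics/top3.png",robot.grab_frame("top"));cv2.imwrite("pics/scene3.png",robot.grab_frame("scene"))
print(robot.observe()["time"])
for y in(-32,148): print(y,robot.ik([.4758,-.294,.104],[180,0,y]))
for y in(-6,174): print(y,robot.ik([.5603,-.0241,.19],[180,0,y]))
t=cv2.imread("pics/top3.png");s=cv2.imread("pics/scene3.png")
a=cv2.resize(t[165:225,230:370],None,fx=5.5,fy=5.5,interpolation=cv2.INTER_CUBIC)
b=cv2.resize(t[217:257,408:448],None,fx=12,fy=12,interpolation=cv2.INTER_CUBIC)
cv2.imwrite("pics/a3.png",a);cv2.imwrite("pics/b3.png",b)
cv2.imwrite("pics/c3.png",cv2.resize(s[155:203,155:203],None,fx=12,fy=12,interpolation=cv2.INTER_CUBIC))
E
```

```text
0.0726
8.5
-32 [-45.11033536   2.60458067 -18.92075042  68.47466891   0.
 166.88966464]
148 [-45.11033536   2.60458067 -18.92075042  68.47466891   0.
 -13.11033536]
-6 [-15.82423767  -0.29553799 -12.71905111  77.57648689   0.
 170.17576233]
174 [-15.82423767  -0.29553799 -12.71905111  77.57648689   0.
  -9.82423767]
```

View pics/a3.png

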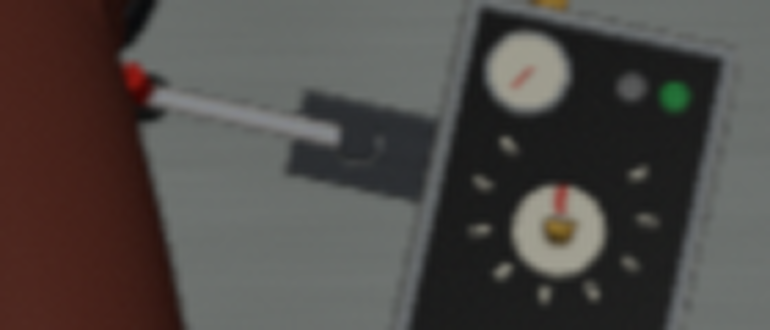

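View pics/b3.png

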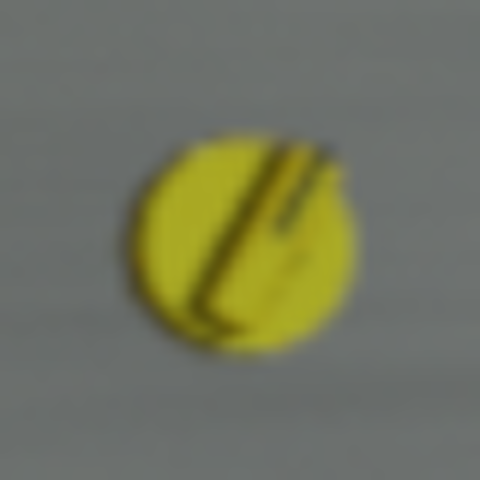

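View pics/c3.png

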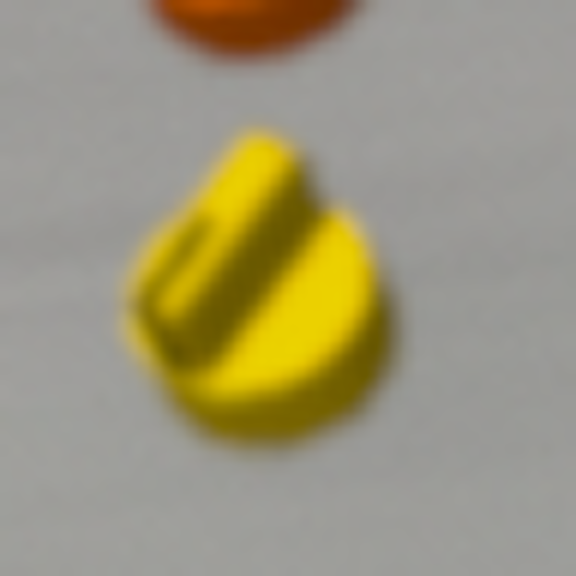

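The leg now lies along the pump's +y in line with the bracket, post near (135,80) in the crop, so it looks fully out. To refine the knob pose, I'll fit its silhouette in both views.

```bash
cat >> h.py <<'E'
def knobpts(x,y,yaw,z0=0):
    a=np.linspace(0,2*np.pi,40,endpoint=False);c,s=np.cos(yaw),np.sin(yaw)
    R=np.array([[c,-s,0],[s,c,0],[0,0,1]]);o=np.array([x,y,z0])
    sk=np.r_[[[.025*np.cos(t),.025*np.sin(t),z] for t in a for z in(0,.024)]]
    b=np.array([[i*.023,j*.007,z] for i in(-1,1) for j in(-1,1) for z in(.024,.05)])
    return sk@R.T+o,b@R.T+o
def mask_model(n,x,y,yaw,off,win,k=8,z0=0):
    x0,y0,w,h=win;m=np.zeros((h*k,w*k),np.uint8)
    for P in knobpts(x,y,yaw,z0):
        q=np.array([proj(n,X)+off for X in P]);q=((q-[x0,y0]+.5)*k-.5)
        cv2.fillConvexPoly(m,cv2.convexHull(q.round().astype(np.int32)),255)
    return cv2.resize(m,(w,h),interpolation=cv2.INTER_AREA)/255.
E
cat > fit.py <<'E'
from h import *
from scipy.optimize import minimize
ims={"top":cv2.imread("pics/top3.png"),"scene":cv2.imread("pics/scene3.png")}
wins={"top":(408,217,40,40),"scene":(156,161,42,38)}
obs={}
for n,(x0,y0,w,h) in wins.items():
    c=ims[n][y0:y0+h,x0:x0+w].astype(float)
    s=(c[...,1:].mean(2)-c[...,0]); s/=np.maximum(c[...,1:].max(2),1)
    obs[n]=np.clip((s-.1)/.55,0,1) 
    if n=="scene": obs[n][:4]=0
def cost(v,ns):
    return sum(((mask_model(n,v[0]/1e3,v[1]/1e3,np.radians(v[2]),np.zeros(2),wins[n])-obs[n])**2).sum() for n in ns)
for ns in(["top"],["scene"],["top","scene"]):
    S=[[476,-294,-32],[480,-294,-32],[476,-290,-32],[476,-294,-24]]
    r=minimize(cost,S[0],args=(ns,),method="Nelder-Mead",options=dict(initial_simplex=S,xatol=.05,fatol=.01))
    print(ns,r.x.round(2),round(r.fun,2))
E
python3 fit.py
python3 - <<'E'
from h import *
b=cr(408,217,12);c=cr(155,155,12)
for n,f,p,q in(("top",b,(272,150),(200,298)),("scene",c,(190,335),(300,165))):
    d=onz(n,f(*p),.05)-onz(n,f(*q),.05);print(n,np.degrees(np.arctan2(d[1],d[0])),np.linalg.norm(d))
E
```

```text
['top'] [ 474.51 -296.51  -22.72] 6.87
['scene'] [ 473.77 -295.62  -31.27] 16.79
['top', 'scene'] [ 474.13 -295.8   -30.21] 25.35
top -28.835673998440747 0.038078357568194866
scene -27.763818639618265 0.042958579220613975
```

```bash
python3 - <<'E'
from h import *
R=[180,0,151];x,y=.4747,-.2953
robot.move_pose([x,y,.20],R)
print(robot.line_to([x,y,.103],vel=.15,guard=6))
robot.set_gripper(0.0)
robot.pause(.1)
o=robot.observe();print(o["time"],o["tool_pos"],o["tcp_rot"],o["ft_force"],o["gripper_width"])
cv2.imwrite("pics/s4.png",cv2.resize(robot.grab_frame("scene")[120:220,120:250],None,fx=6,fy=6,interpolation=cv2.INTER_CUBIC))
E
```

```text
False
11.6917 [ 0.47530325 -0.29587253  0.10425367] [-1.79972005e+02  1.19470087e-01  1.50998297e+02] [-0.40664454  0.77584933  6.29990432] 0.012379942119688707
```

View pics/s4.png

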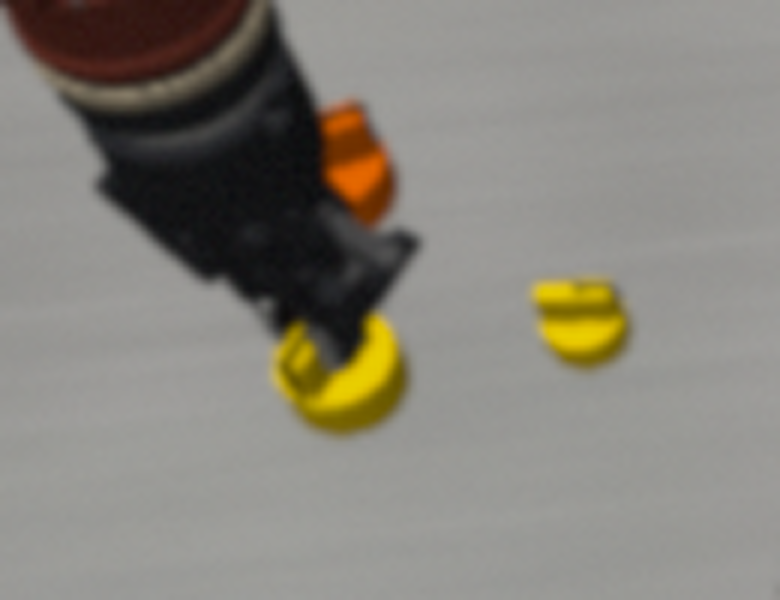

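```bash
python3 - <<'E'
from h import *
x,y,z=robot.observe()["tool_pos"]
robot.line_to([x,y,.26],vel=.25)
robot.move_pose([.5603,-.0241,.25],[180,0,174])
robot.line_to([.5603,-.0241,.222],vel=.1)
robot.pause(.3)
o=robot.observe();print(o["time"],o["tool_pos"],o["tcp_rot"],o["ft_force"],o["gripper_width"])
for n in("top","scene"):
    im=robot.grab_frame(n);cv2.imwrite(f"pics/{n}5.png",im)
s=cv2.imread("pics/scene5.png");t=cv2.imread("pics/top5.png")
cv2.imwrite("pics/s5.png",cv2.resize(s[120:220,240:350],None,fx=6,fy=6,interpolation=cv2.INTER_CUBIC))
cv2.imwrite("pics/t5.png",cv2.resize(t[150:250,280:380],None,fx=6,fy=6,interpolation=cv2.INTER_CUBIC))
E
```

```text
14.35 [ 0.56054609 -0.02418448  0.22255362] [-1.79990227e+02  4.83320543e-02  1.73999853e+02] [ 0.72325109  0.60935971 -0.16938991] 0.012283831280164192
```

View pics/s5.png

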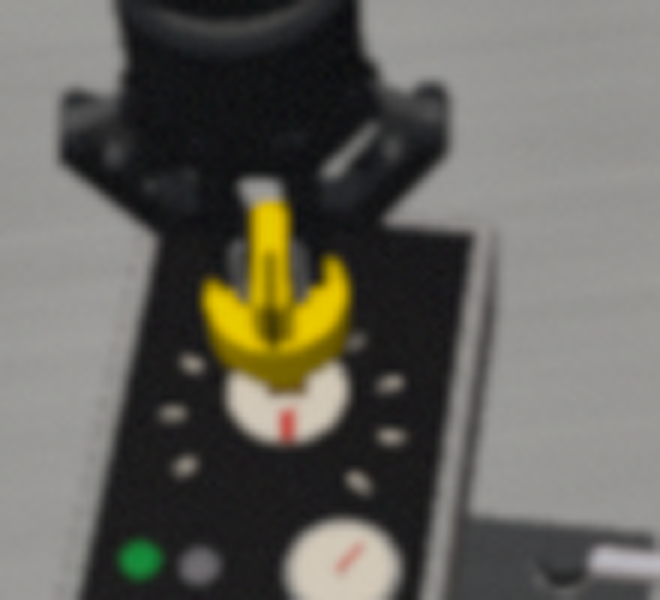

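View pics/t5.png

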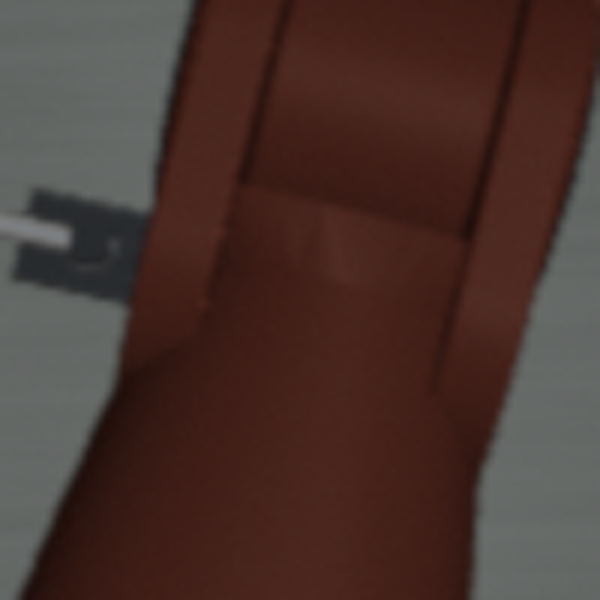

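The scene view shows the knob held upright over the shaft, pointer facing the camera along the mark; the arm hides the top view. I'll overlay the predicted knob and shaft.

```bash
python3 - <<'E'
from h import *
im=cv2.imread("pics/scene5.png");k=10;x0,y0=265,145
a=cv2.resize(im[y0:y0+75,x0:x0+60],None,fx=k,fy=k,interpolation=cv2.INTER_CUBIC)
def P(X): q=(proj("scene",X)-[x0,y0]+.5)*k-.5; return tuple(int(v) for v in q.round())
def circ(c,r,z,col):
    pts=[P([c[0]+r*np.cos(t),c[1]+r*np.sin(t),z]) for t in np.linspace(0,2*np.pi,40)]
    cv2.polylines(a,[np.array(pts)],True,col,1)
yaw=np.radians(-6);z0=.1184;c=np.array([.5605,-.0242])
circ(c,.025,z0,(255,0,0));circ(c,.025,z0+.024,(255,0,0))
R=np.array([[np.cos(yaw),-np.sin(yaw)],[np.sin(yaw),np.cos(yaw)]])
b=[P([*(c+R@[i*.023,j*.007]),z0+.05]) for i,j in((1,1),(1,-1),(-1,-1),(-1,1))];cv2.polylines(a,[np.array(b)],True,(255,0,0),1)
circ([.5603,-.0241],.022,.077,(0,255,0));circ([.5603,-.0241],.008,.077,(0,255,0));circ([.5603,-.0241],.008,.105,(0,255,0))
cv2.line(a,P([.5603,-.0241,.077]),P([.5603+.022*np.cos(yaw),-.0241+.022*np.sin(yaw),.077]),(0,255,0),1)
cv2.imwrite("pics/o5.png",a)
E
```

```text
(no output)
```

View pics/o5.png

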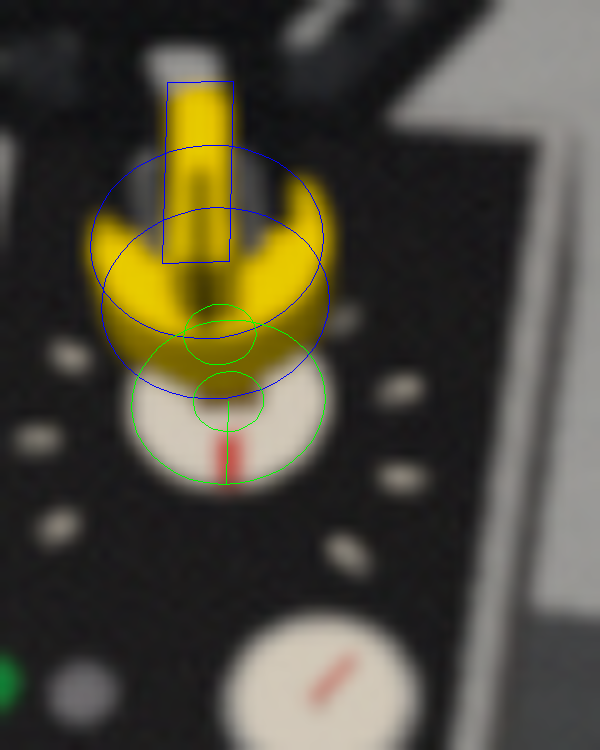

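Both the knob and the collar sit about +0.5 px right and +0.7 px down from their models. The bias is common to both, so they line up to under 1 mm. I'll descend with a guard.

```bash
python3 - <<'E'
from h import *
x,y=.5603,-.0241
for z in(.206,.200,.195,.1905,.188):
    g=robot.line_to([x,y,z],vel=.05,rotation=[180,0,173.5],guard=12)
    robot.pause(.1)
    o=robot.observe();print(z,g,round(o["time"],2),o["tool_pos"].round(4),o["ft_force"].round(1),o["torque"].round(2))
    if g: break
s=robot.grab_frame("scene")
cv2.imwrite("pics/s6.png",cv2.resize(s[140:230,240:350],None,fx=7,fy=6.5,interpolation=cv2.INTER_CUBIC))
E
```

```text
0.206 False 15.02 [ 0.5602 -0.0241  0.206 ] [ 0.4 -0.5 -0.5] [-0.04  0.03 -0.04]
0.2 False 15.38 [ 0.5602 -0.0241  0.2   ] [ 0.   0.5 -1.1] [-0.05 -0.04  0.03]
0.195 False 15.73 [ 0.5602 -0.0241  0.1949] [ 0.2 -0.  -0.6] [ 0.02 -0.04 -0.04]
0.1905 False 16.08 [ 0.5602 -0.0241  0.1904] [ 0.3  0.1 -0.3] [0.03 0.   0.05]
0.188 False 16.43 [ 0.5605 -0.0242  0.1885] [ 0.3 -0.   5.1] [-0.03  0.05  0.04]
```

View pics/s6.png

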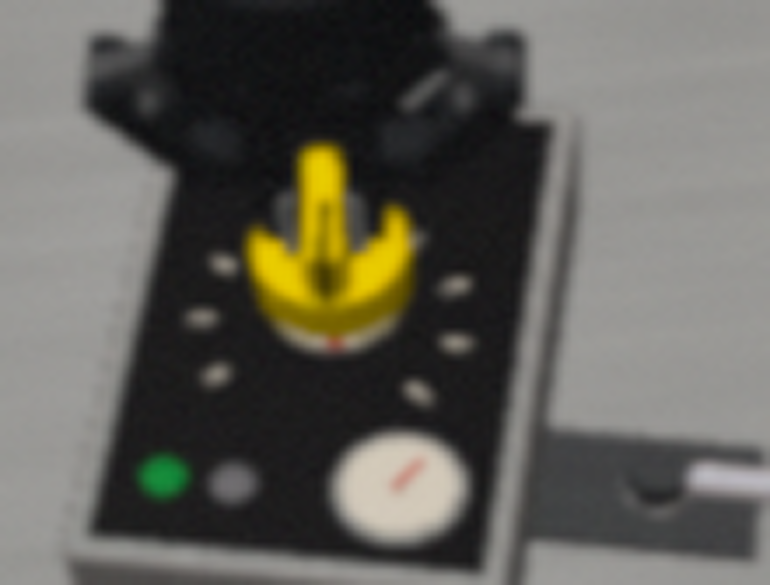

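The knob slid 15 mm over the shaft without force. Contact of 5 N came at TCP 0.1885, where the predicted home height is 0.189. Now the press.

```bash
python3 - <<'E'
from h import *
robot.pause(.3)
x,y=.5603,-.0241
for z in(.187,.186,.185,.184,.183,.182,.181):
    robot.line_to([x,y,z],vel=.03,guard=15)
    robot.pause(.15)
    o=robot.observe();print(z,round(o["time"],2),o["tool_pos"].round(4),o["ft_force"].round(1),o["gripper_width"])
    if o["ft_force"][2]>10.5: break
E
```

```text
0.187 17.18 [ 0.5605 -0.0241  0.1872] [ 0.5 -1.2  5.5] 0.012630560226132938
0.186 17.58 [ 0.5605 -0.0242  0.1863] [0.8 0.2 5.7] 0.01272239389150911
0.185 17.98 [ 0.5605 -0.0242  0.1854] [0.9 0.2 7.1] 0.012611347457878855
0.184 18.38 [ 0.5605 -0.0242  0.1845] [ 0.7 -0.3  8.2] 0.012579944296082017
0.183 18.78 [ 0.5605 -0.0242  0.1836] [-0.2  0.6  9.1] 0.01275542789472993
0.182 19.18 [ 0.5606 -0.0242  0.1831] [-1.6  0.2 11.7] 0.012669164545499323
```

```bash
python3 - <<'E'
from h import *
robot.pause(.2)
s=robot.grab_frame("scene");cv2.imwrite("pics/scene7.png",s)
cv2.imwrite("pics/s7.png",cv2.resize(s[140:300,160:380],None,fx=3.6,fy=3.6,interpolation=cv2.INTER_CUBIC))
o=robot.observe();print(o["time"],o["tool_pos"],o["ft_force"])
E
```

```text
19.4333 [ 0.56059605 -0.02416049  0.18308023] [-0.90542369  0.36612433 11.67412918]
```

View pics/s7.png

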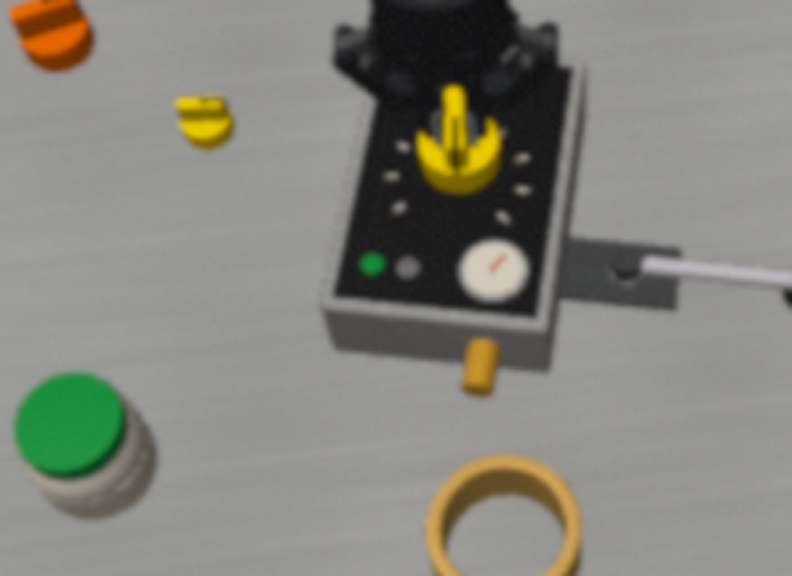

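The knob (458,150) is down level, pointer to the mark and collar hidden beneath it. The leg is out, and the tub and tape are where they were. I'll hand in now.

```bash
python3 -c "
from plant import robot
robot.job_done()"
```

```text
the job is handed in; nothing more can be done
```

I finished the job and handed it in at about 19.4 s of the 54 s allowed. No verdict was reported.

- **Leg:** I swung the red post round with the fingers loosely either side of it, to 1.60 rad of tool travel. Pictures afterwards show the leg lying along the bracket, fully out, and it was still out at the end. There is no reading of its angle, so the latch is judged from the pictures.
- **Knob:** I gripped the larger yellow knob by its bar and turned it to about -6.5°, matching the red mark. It slid onto the shaft without resistance, and contact of about 5 N came within 0.5 mm of the predicted home height.
- **Press:** I pushed on to about 11.7 N. The force climbed by about 1 N per mm and then jumped, which suggests the shaft is at or near its 6 mm stop. The tool went down 5.4 mm from first contact, and the arm is still pressing.
- **Bystanders:** The last picture shows the tub and tape where they were. I did not look at the carton again at the end; the arm stayed well clear of it.

**Disagreements:** Before refinement, the two views disagreed on the knob's position by up to 4 mm. A silhouette fit brought them within about 1 mm, although its yaw still differed by 8.5° between views. I used -29° from the bar edges, and the closing fingers would have squared up the rest. The pump's corners measured 67–70 mm high against the stated 75 mm.

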